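# Cycle the mushroom-headed pull switch

### The job

Three pull switches are screwed to the bench between the mist separators; try out the one with the broad round mushroom knob before it is wired in. Pull its knob straight up until it clicks out at its detent and let go of it for a moment so that it stands out by itself, then push it back down until it is fully home. Leave the T-handle switch and the slim-knob switch as they are.

Things in the scene. Friction and masses are not known exactly. Their poses are not given: they have to be found in the camera images.
- mushroom (a joint): Black mushroom knob on a steel stem, upright on a fixed grey box 64 x 64 mm, 60 mm high. Value: how far it is pulled up, in m: 0 home, 0.024 fully out (hard stop). Friction about 1.2 N. From 0.013 a sprung detent resists (5 N at most); past its peak at 0.019 the knob snaps to 0.024 and stays. Pushing in takes about 5 N to below 0.019, then about 1 N; it stays where left, so push it all the way.
- mushroom_top (a point): Centre of the top face of the mushroom knob, moving with it; z is the knob's vertical axis. The head is round, 38 mm in diameter from 5 to 17 mm below this point; its underside is 20 mm below, on an 11 mm stem. Home, this point is 34 mm above the box's top, 94 mm above the bench. Other switches' axes are 100 mm or more away, the white separators (280 mm high, left and right) 80 mm or more.
- tee_top (a point): Centre of the top face of the black T-handle (bar 62 mm long along its y axis, 14 mm wide and high) of the second switch, on the same kind of box, 94 mm above the bench. Not to be moved.
- slim_top (a point): Centre of the top face of the slim black knob (about 20 mm in diameter, 20 mm high) of the third switch, on the same kind of box, 94 mm above the bench. Not to be moved.

How it is judged (in metres and radians):
On the way:
1. the mushroom knob stands out at its detent (more than 20 mm out) by itself, not touched, for 0.2 s (value of joint mushroom above 0.02 m and contact force between mushroom and the arm below 0.1 N and contact force between mushroom and the fingers below 0.1 N), for 0.2 s.
At the end, for the whole second after the job is handed in: the mushroom knob is pushed back home, to within 4 mm, and the T-handle and the slim knob are where they were, to within 5 mm (value of joint mushroom below 0.004 m and distance of each of tee_top, slim_top from where it was at the start of the episode below 0.005 m); the robot touches nothing.
It fails at once if the T-handle or the slim knob is pulled up by more than 5 mm (distance of any of tee_top, slim_top from where it was at the start of the episode above 0.005 m).
It also fails if it takes over 38 s, if anything falls off the work surface, if the arm or the gripper's body presses on something with over 40 N, if the wrist force passes 120 N, or if a joint passes its speed limit or range.

### The arm

A 6-joint arm with a two-finger parallel gripper is mounted at the origin on a cart in front of the work surface, level with it; the furniture and walls round the work are solid. World frame = base frame: x ahead of the robot, y to its left, z up, the work surface at z = 0. Lengths are in mm, angles in rad, forces in N, time in s.
With the tool pointing down it reaches from about 225 to 725 mm from the base axis. Payload 3.1 kg.
Tool frame: the origin (TCP) lies at the very end of the fingers, on their centre line; the grasp point (between the pads) lies 19 mm behind it; z points along the fingers, y is the direction in which the jaws open and shut (so a half turn about z gives the same grasp; the last joint's range is limited). The gripper opens to 85 mm and grips with 20 to 120 N. Pads are 22 mm wide; open, the fingers measure 114 mm over their backs; the gripper's body (76 mm by 85 mm) begins 54 mm behind the grasp point. The pads swing forward as they close: fully open they stand 13 mm farther back than shut.
Start: joints at [-1.366, 0.048, 0.099, 1.622, 0, 1.443], TCP at [171.497, -496.191, 204.712] pointing down, gripper open.
Joint ranges: [-2.91, 2.91], [-0.99, 1.94], [-1.21, 1.42], [-2.12, 2.29], [-1.49, 1.47], [-3.14, 3.14]. Speed limits (rad/s): [2.79, 2.79, 3.14, 3.14, 3.14, 3.14].

### API

Orientations are given as a unit quaternion [x, y, z, w].
In Python, from rig import arm gives the robot as it stands. Calls block until the motion is done:
- arm.reach(position, orientation): joint-space move of the TCP to a pose.
- arm.movel(position, max_speed=150, ori=None, guard=None): straight line of the TCP; ori=None keeps the orientation; max_speed is the mean speed in mm/s. With guard (N) it stops when the force on the tool has changed by that much, and returns True; else False.
- arm.move_joints(angles): joint-space move.
- arm.ungrasp() and arm.grab(grip_force=None): open the fingers fully, or close them until they stop; grip_force is the grip in N (None keeps the last).
- arm.hold(seconds).
- arm.ik(position, orientation): joint angles nearest the present ones, or None.
- arm.observe(): the state.
- arm.snapshot(name): name is "scene" or "top" or "wrist"; returns the picture (400x640x3 uint8, red, green, blue); there is no depth.
- arm.get_calibration(name): a dict with "fx", "fy", "cx", "cy" (pixels), "R" (3x3) and "t" (3): a world point X has camera coordinates R X + t. Camera axes: x right, y down, z forward; pixel columns grow to the right and rows downward; lengths in mm; the calibration is good to about 2 mm. A picture is of the moment at which its call begins: read the wrist's pose just before it. get_calibration takes no time and is no camera call; for the wrist camera it gives the pose at the moment of the call.
A pose or a line that the arm cannot do raises arm.MotionError and nothing moves.
- arm.close_job(): hands the job in, once; it reports no verdict.
The state is a dict: "clock": time; "q": joint angles; "qvel": joint speeds; "joint_efforts": joint torques, N m; "position": TCP position; "tool_rot": TCP orientation; "contact_force": force on the tool from outside, world axes, zero at the start; "torque": the same for the moment, N m; "finger_gap": finger opening in mm.
Only numpy, scipy, OpenCV 4.12 (cv2) and the standard library are available. Lean on these libraries where they do the work, as an engineer would, in place of code of your own. Each camera call takes 0.05 s, during which the arm holds its last target.

## Working session

There is one attempt and no reset: what is moved stays moved. The work goes in short steps, each a Python script; the robot and the scene stay as the last script left them, time stands still between calls to the robot, and variables do not carry over. Pictures are saved under pics/ and viewed, and the job is handed in when it is done.

```bash
mkdir -p pics; python3 - <<'E'
from rig import arm
import cv2,numpy as np
s=arm.observe();print(s['clock'],s['position'],s['tool_rot'],s['finger_gap'],s['contact_force'])
for n in ['scene','top']:
    im=arm.snapshot(n);cv2.imwrite(f'pics/{n}0.png',im[:,:,::-1]);c=arm.get_calibration(n);print(n,{k:np.round(v,3).tolist() for k,v in c.items()})
E
```

```text
0.0 [ 171.36282803 -495.51570726  203.50717011] [ 9.86187472e-01  1.65628572e-01 -2.79342530e-05 -1.20238342e-03] 85.69639828641856 [0.39609995 0.31148847 0.49327378]
scene {'fx': 476.319, 'fy': 476.319, 'cx': 322.106, 'cy': 195.121, 'R': [[0.857, -0.515, 0.01], [-0.374, -0.636, -0.675], [0.354, 0.575, -0.737]], 't': [-470.142, 334.045, 687.572]}
top {'fx': 384.165, 'fy': 384.165, 'cx': 325.68, 'cy': 199.618, 'R': [[0.029, -0.999, 0.046], [-0.997, -0.033, -0.076], [0.077, -0.044, -0.996]], 't': [19.199, 589.971, 916.618]}
```

View pics/scene0.png

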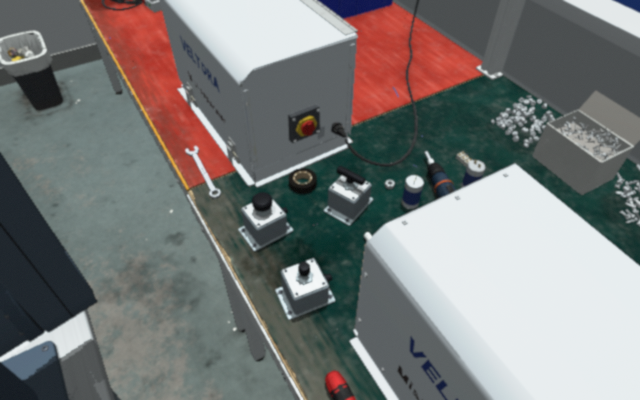

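View pics/top0.png

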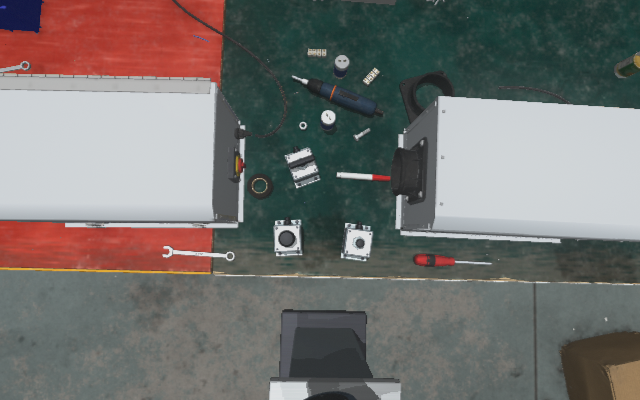

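The top view shows the mushroom at about (287,239), the slim knob at (359,243) and the T-handle at (300,163). In the scene view they are at (262,202), (304,270) and (351,178). Next I measure the dark blobs and triangulate.

```bash
cat > h.py <<'E'
import cv2,numpy as np
from rig import arm
def blob(im,box,thr=70):
    x0,y0,x1,y1=box
    m=(im[y0:y1,x0:x1].max(2)<thr).astype(np.uint8)
    n,l,s,c=cv2.connectedComponentsWithStats(m)
    i=1+np.argmax(s[1:,4]);return c[i]+[x0,y0],s[i]+np.array([x0,y0,0,0,0])
def ray(c,p):
    d=np.array([(p[0]-c['cx'])/c['fx'],(p[1]-c['cy'])/c['fy'],1]);R=np.array(c['R']);return -R.T@np.array(c['t']),R.T@d
def plane(c,p,z):
    o,d=ray(c,p);return o+d*(z-o[2])/d[2]
def tri(c1,p1,c2,p2):
    o,d=ray(c1,p1);q,e=ray(c2,p2);s,*_=np.linalg.lstsq(np.c_[d,-e],q-o,rcond=None)
    a=o+d*s[0];b=q+e*s[1];return (a+b)/2,np.linalg.norm(a-b)
E
python3 - <<'E'
from h import *
ct,cs=arm.get_calibration('top'),arm.get_calibration('scene')
t=cv2.imread('pics/top0.png');s=cv2.imread('pics/scene0.png')
for n,bt,bs in [('mush',(276,228,299,250),(248,190,276,216)),('slim',(349,234,370,252),(294,258,314,280)),('tee',(284,146,318,186),(332,164,370,190))]:
    p,st=blob(t,bt);q,ss=blob(s,bs);print(n,p.round(1),st,q.round(1),ss)
    print('  top@',plane(ct,p,88).round(1),'scene@',plane(cs,q,85).round(1),'tri',tri(ct,p,cs,q))
v=np.hstack([cv2.resize(t[140:260,270:390],(400,400)),cv2.resize(s[150:290,230:370],(400,400))]);cv2.imwrite('pics/crop0.png',v)
E
```

```text
mush [287.7 238.8] [279 231  16  16  73] [260.7 199. ] [248 190  28  23 464]
  top@ [493.  123.1  88. ] scene@ [495.3 132.7  85. ] tri (array([492.48272494, 123.0582853 ,  95.89612373]), np.float64(1.6197940568454048))
slim [361.1 244.5] [357 241   7   6  11] [302.2 266. ] [294 258  16  19 181]
  top@ [484.8 -42.6  88. ] scene@ [488.8 -34.4  85. ] tri (array([485.13884861, -41.38780501,  96.71799053]), np.float64(0.037525128820991904))
tee [300.3 167.1] [284 146  34  40 354] [351.3 172.2] [332 164  38  20 618]
  top@ [656.3 100.5  88. ] scene@ [677.9 107.   85. ] tri (array([660.85235532,  96.5019975 , 101.39907834]), np.float64(15.149106328068283))
```

View pics/crop0.png

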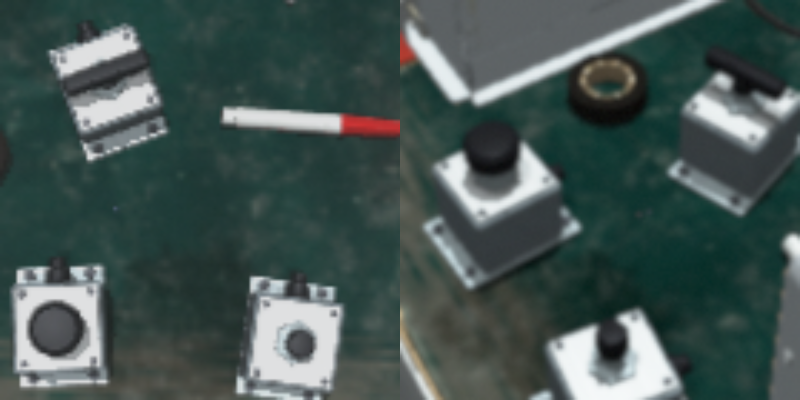

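```bash
python3 - <<'E'
from h import *
ct=arm.get_calibration('top')
for p in [(437,97),(430,230),(640,240)]: print('R',plane(ct,p,280).round())
for p in [(217,85),(213,220),(0,220)]: print('L',plane(ct,p,280).round())
def Q(d): a=np.radians(d)/2; return [float(np.cos(a)),float(np.sin(a)),0.,0.]
for d in [-90,-60,-30,0,14,30,60,90]:
    print(d,[None if (r:=arm.ik(p,Q(d))) is None else np.round(r,2).tolist() for p in ([492.5,124,250],[492.5,124,66])])
print(np.round(arm.observe()['q'],2))
E
```

```text
R [ 764. -149.  280.]
R [ 521. -139.  280.]
R [ 514. -527.  280.]
L [768. 249. 280.]
L [527. 244. 280.]
L [516. 600. 280.]
-90 [[0.11, 0.02, 0.16, 1.71, 0.0, -1.46], [0.11, 0.02, -0.21, 1.35, 0.0, -1.46]]
-60 [[0.11, 0.02, 0.16, 1.71, 0.0, -1.98], [0.11, 0.02, -0.21, 1.35, 0.0, -1.98]]
-30 [[0.11, 0.02, 0.16, 1.71, 0.0, -2.5], [0.11, 0.02, -0.21, 1.35, 0.0, -2.5]]
0 [[0.11, 0.02, 0.16, 1.71, 0.0, -3.03], [0.11, 0.02, -0.21, 1.35, 0.0, -3.03]]
14 [[0.11, 0.02, 0.16, 1.71, 0.0, 3.01], [0.11, 0.02, -0.21, 1.35, 0.0, 3.01]]
30 [[0.11, 0.02, 0.16, 1.71, 0.0, 2.73], [0.11, 0.02, -0.21, 1.35, 0.0, 2.73]]
60 [[0.11, 0.02, 0.16, 1.71, 0.0, 2.21], [0.11, 0.02, -0.21, 1.35, 0.0, 2.21]]
90 [[0.11, 0.02, 0.16, 1.71, 0.0, 1.69], [0.11, 0.02, -0.21, 1.35, 0.0, 1.69]]
[-1.37  0.05  0.1   1.62  0.    1.44]
```

```bash
python3 - <<'E'
from h import *
r=2**-.5;q=[r,r,0,0]
arm.reach([115,-360,260],arm.observe()['tool_rot'])
arm.reach([380,100,260],q)
arm.reach([492.5,124,230],q)
s=arm.observe();print(s['clock'],s['position'],s['tool_rot'],s['q'])
c=arm.get_calibration('wrist');im=arm.snapshot('wrist');cv2.imwrite('pics/w1.png',im[:,:,::-1])
np.savez('w1',**c)
im=arm.snapshot('top');cv2.imwrite('pics/t1.png',im[:,:,::-1])
X=np.array(c['R'])@[492.5,124,94]+c['t'];print(X, c['fx']*X[0]/X[2]+c['cx'],c['fy']*X[1]/X[2]+c['cy'])
E
```

```text
3.2417 [492.41026639 123.07084066 229.09106846] [ 0.70767282  0.70653897 -0.00112763 -0.00076856] [ 1.12861706e-01  1.33539307e-02  1.12414034e-01  1.67257834e+00
 -2.00372739e-04  1.68526181e+00]
[  1.3145206  -16.46991826 311.55008945] 316.6784642812069 178.18212433707072
```

View pics/w1.png

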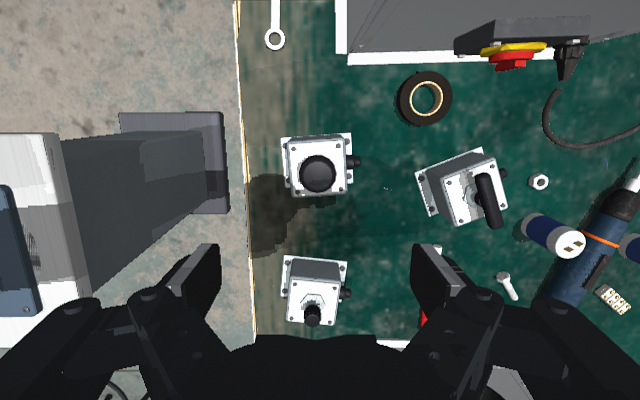

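The wrist view shows the mushroom at (317,174), the slim knob at (311,314) and the T-handle at (490,200). I refine the mushroom from this.

```bash
python3 - <<'E'
from h import *
c=dict(np.load('w1.npz'));w=cv2.imread('pics/w1.png')
p,st=blob(w,(297,152,338,196),75);print(p,st)
b=(st[0]+st[2]/2-.5,st[1]+st[3]/2-.5)
for z in (83,89,94):print(z,plane(c,p,z),plane(c,b,z))
print('px diam',38*c['fx']/318)
ct=arm.get_calibration('top');print(tri(c,p,ct,(287,238.6)))
E
```

```text
[316.43866667 175.224     ] [299 155  37  38 750]
83 [492.26935787 124.67541577  83.        ] [492.84260081 126.46211234  83.        ]
89 [492.26842575 125.928499    89.        ] [492.8307771  127.68124843  89.        ]
94 [492.26764898 126.97273503  94.        ] [492.82092401 128.69719517  94.        ]
px diam 37.77743583939525
(array([492.81998735, 124.83983267,  83.50345167]), np.float64(1.1075150088617807))
```

```bash
python3 - <<'E'
from h import *
x,y=492.8,125.5
print(arm.movel([x,y,100],max_speed=120,guard=8)); print(arm.movel([x,y,66.5],max_speed=50,guard=8))
s=arm.observe();print(s['clock'],s['position'],s['contact_force'])
arm.grab(40);s=arm.observe();print(s['clock'],s['position'],s['contact_force'],s['finger_gap'])
im=arm.snapshot('scene');cv2.imwrite('pics/s2.png',cv2.resize(im[130:300,190:430,::-1],(720,510)))
E
```

```text
False
False
5.3917 [492.91981123 125.49713608  66.60415706] [-0.04706323  0.3096408  -0.09489881]
6.1583 [493.51415862 125.55678172  67.28742581] [1.16782083 0.32880321 3.62575494] 0.18541545675307944
```

View pics/s2.png

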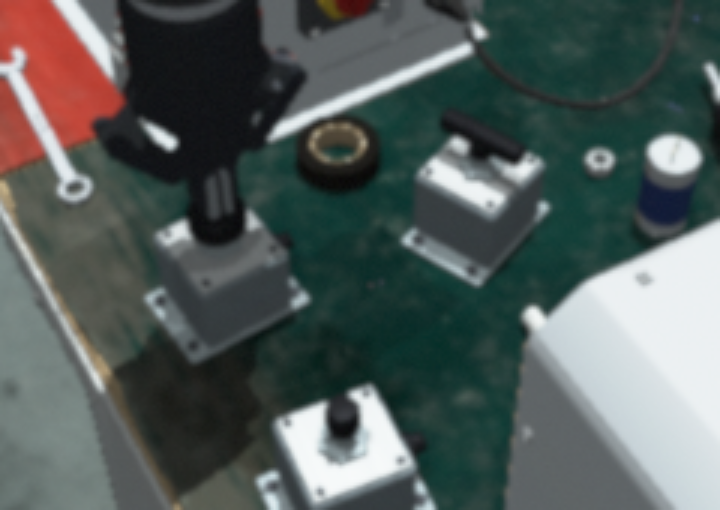

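The fingers report a gap of 0.2 mm, so they don't seem to be on the 38 mm head. I look before moving.

```bash
python3 - <<'E'
from h import *
s=arm.observe();print(s['clock'],s['position'],s['contact_force'],s['finger_gap'])
c=arm.get_calibration('wrist');w=arm.snapshot('wrist');cv2.imwrite('pics/w2.png',w[:,:,::-1])
t=arm.snapshot('top')
cv2.imwrite('pics/t2.png',cv2.resize(t[190:290,240:340,::-1],(500,500)))
for n in ['scene','top','wrist']:
  c=arm.get_calibration(n)
  for P in ([492.8,125.5,94],s['position']):
    X=np.array(c['R'])@P+c['t'];print(n,c['fx']*X[0]/X[2]+c['cx'],c['fy']*X[1]/X[2]+c['cy'])
E
```

```text
6.2083 [493.47187023 125.58284435  67.28217999] [1.05242563 0.12399546 4.1223854 ] 0.4291095232143362
scene 260.80945763814447 198.77385817529714
scene 262.33117180593825 208.23914288788617
top 286.4626122423296 238.9699985520427
top 287.0850859297718 238.36737892713887
wrist 315.72589327129907 250.342949331343
wrist 316.7766344371468 230.0413022287351
```

View pics/w2.png

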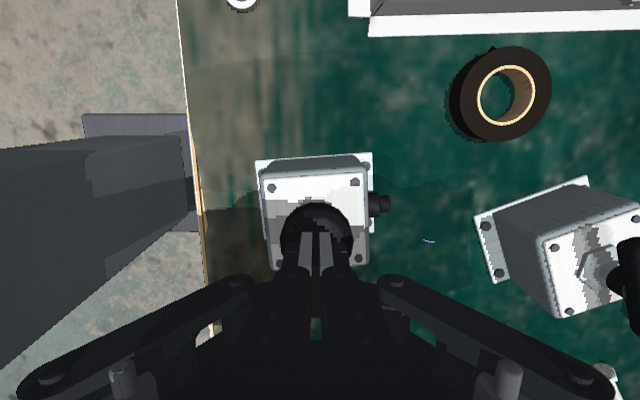

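View pics/t2.png

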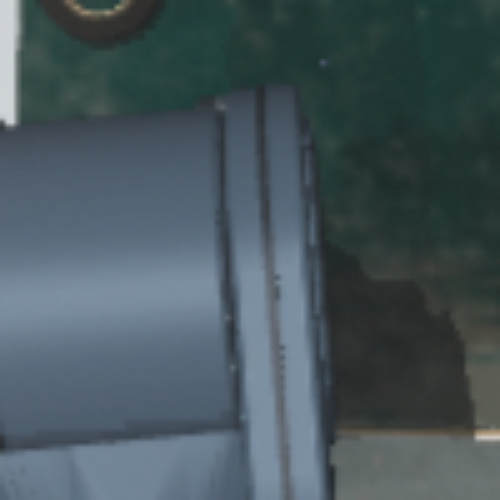

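```bash
python3 - <<'E'
import cv2,numpy as np
w=cv2.imread('pics/w2.png')[180:350,230:400]
w=np.clip((w/255.)**.5*255,0,255).astype('uint8')
cv2.imwrite('pics/w2z.png',cv2.resize(w,(600,600),interpolation=cv2.INTER_CUBIC))
E
```

```text
(no output)
```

View pics/w2z.png

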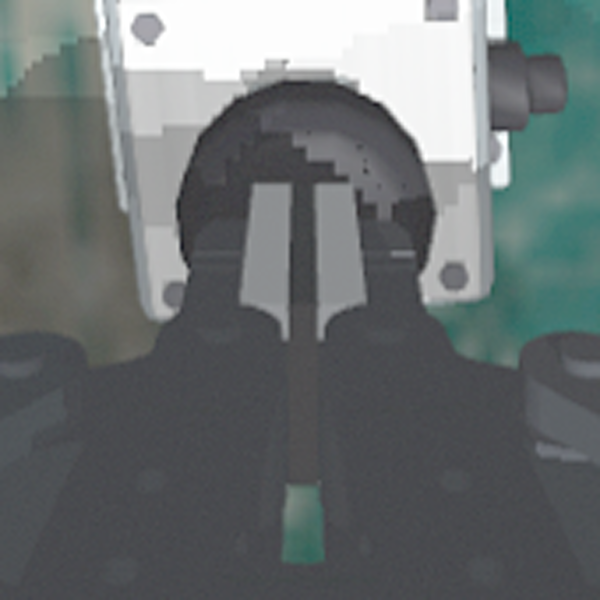

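The shut fingers are standing on top of the knob: 4 N upward, gap about 0. In the free-air wrist picture the open tips are 193 px apart for 85 mm, so a depth of about 140 mm, while the TCP is at about 179 mm. The real tips therefore sit about 25 mm farther back than the stated TCP. I go up, shut the fingers in free air and confirm that before going lower.

```bash
python3 - <<'E'
from h import *
x,y=492.8,125.5
arm.movel([x,y,110],max_speed=80)
s=arm.observe();print(s['clock'],s['position'],s['contact_force'],s['finger_gap'])
w=arm.snapshot('wrist');z=arm.snapshot('scene')
f=lambda a:cv2.resize(np.clip((a[:,:,::-1]/255.)**.5*255,0,255).astype('uint8'),(400,400),interpolation=cv2.INTER_CUBIC)
cv2.imwrite('pics/c3.png',np.hstack([f(w[160:340,226:406]),f(z[140:240,210:310])]))
for n in ['scene','wrist']:
  c=arm.get_calibration(n)
  for d in (0,13,26,39):
   for dy in (-11,11):
    X=np.array(c['R'])@(s['position']+[0,dy,d])+c['t'];print(n,d,dy,round(c['fx']*X[0]/X[2]+c['cx'],1),round(c['fy']*X[1]/X[2]+c['cy'],1),X[2].round())
E
```

```text
7.0 [492.78342008 125.48618362 110.01547208] [-0.17960848 -0.62832788 -0.94157401] 0.24989735054875795
scene 0 -11 262.8 196.7 847.0
scene 0 11 257.4 188.9 860.0
scene 13 -11 262.2 191.7 837.0
scene 13 11 256.7 183.9 850.0
scene 26 -11 261.6 186.6 828.0
scene 26 11 256.0 178.8 840.0
scene 39 -11 260.9 181.4 818.0
scene 39 11 255.4 173.6 831.0
wrist 0 -11 317.7 248.1 184.0
wrist 0 11 317.7 212.2 178.0
wrist 13 -11 317.8 258.4 171.0
wrist 13 11 317.9 220.0 165.0
wrist 26 -11 318.0 270.2 159.0
wrist 26 11 318.0 229.2 153.0
wrist 39 -11 318.1 284.1 146.0
wrist 39 11 318.2 240.0 140.0
```

View pics/c3.png

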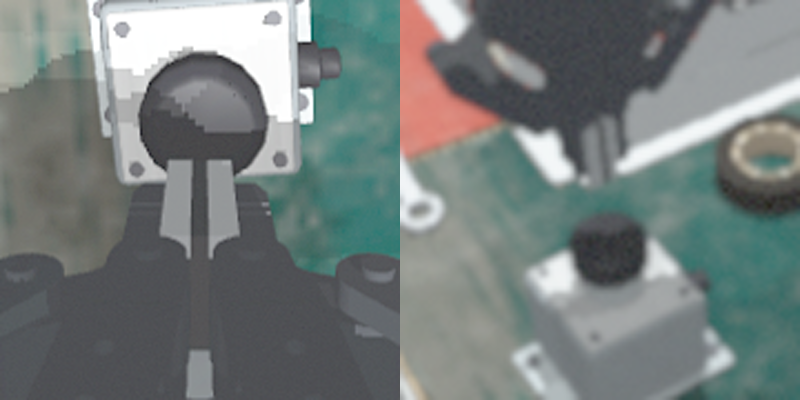

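Both views agree: the shut tips sit 26–29 mm above the reported TCP. The scene view has the tip at row 186 and the wrist view at row 232. I allow for this and grip with the TCP at z = 37.5, which puts the tips at about z = 66–70, above the box top and below the head's rim.

```bash
python3 - <<'E'
from h import *
x,y=492.8,125.5
arm.ungrasp()
print(arm.movel([x,y,70],max_speed=100,guard=8)); print(arm.movel([x,y,37.5],max_speed=50,guard=6))
s=arm.observe();print(s['clock'],s['position'],s['contact_force'])
arm.grab(40);s=arm.observe();print(s['clock'],s['position'],s['contact_force'],s['finger_gap'])
w=arm.snapshot('wrist');z=arm.snapshot('scene')
f=lambda a:cv2.resize(np.clip((a[:,:,::-1]/255.)**.5*255,0,255).astype('uint8'),(400,400),interpolation=cv2.INTER_CUBIC)
cv2.imwrite('pics/c4.png',np.hstack([f(w[140:360,206:426]),f(z[140:240,210:310])]))
E
```

```text
False
False
9.2333 [492.88752632 125.51924328  37.56195459] [ 0.67041758 -0.39839478 -0.43932503]
9.7417 [493.96911839 125.54255964  38.27414376] [2.32251552 0.07153524 2.10610989] 36.12366550613515
```

View pics/c4.png

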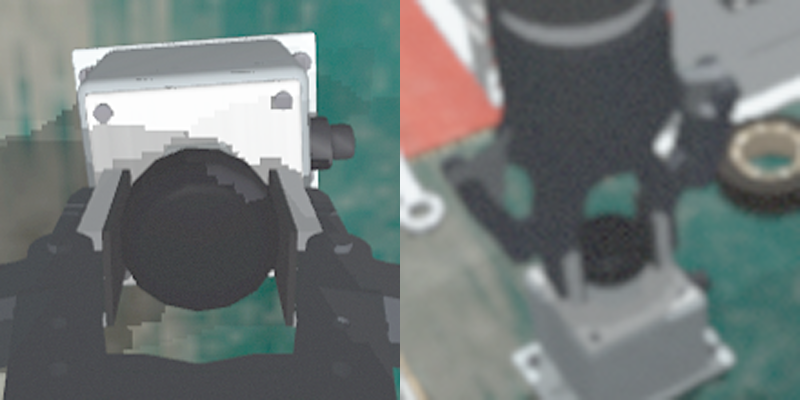

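The wrist view shows the pads on both sides of the round head, and the gap is 36 mm. I pull up.

```bash
python3 - <<'E'
from h import *
s=arm.observe();p=np.array(s['position'])
for dz,v in ((10,40),(25.5,25)):
    g=arm.movel([493.8,125.5,37.5+dz],max_speed=v,guard=25)
    s=arm.observe();print(g,s['clock'],s['position'],s['contact_force'],s['finger_gap'])
z=arm.snapshot('scene')
f=lambda a:cv2.resize(np.clip((a[:,:,::-1]/255.)**.5*255,0,255).astype('uint8'),(400,400),interpolation=cv2.INTER_CUBIC)
arm.ungrasp();arm.hold(.4)
s=arm.observe();print(s['clock'],s['position'],s['contact_force'],s['finger_gap'])
z2=arm.snapshot('scene');w=arm.snapshot('wrist')
cv2.imwrite('pics/c5.png',np.hstack([f(z[140:240,210:310]),f(z2[140:240,210:310])]))
cv2.imwrite('pics/w5.png',f(w[140:360,206:426]))
E
```

```text
False 10.2417 [493.88395763 125.5390028   47.90727829] [ 2.19383259 -0.21313939  0.74942058] 36.1299703209134
False 11.0083 [493.85097541 125.512721    62.41161691] [ 5.44111498e+00 -3.11469586e-03 -4.71251203e+00] 36.15892986798371
12.0 [493.81125706 125.51162053  63.009884  ] [-0.77937376  0.26925316 -0.70550337] 85.46454165171059
```

View pics/c5.png

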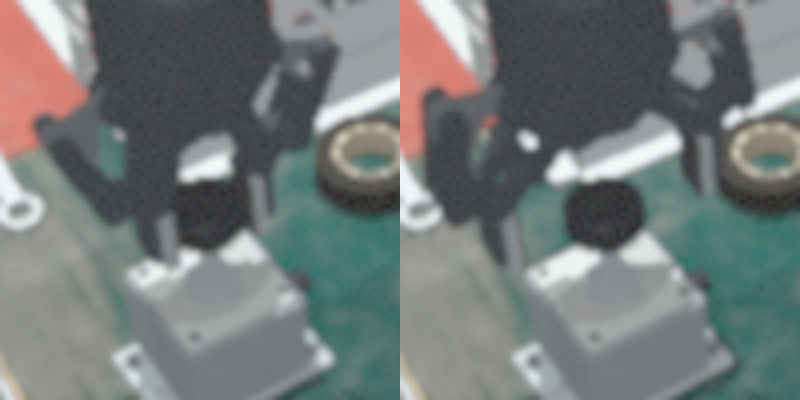

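View pics/w5.png

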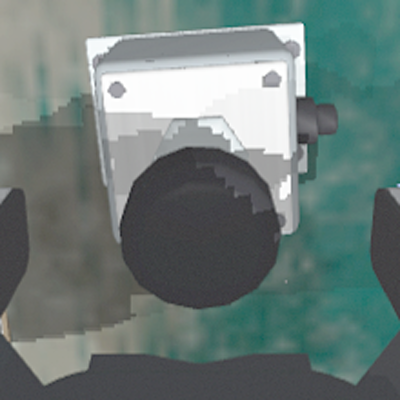

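The right panel shows the knob standing free. Its top edge has risen about 9 px, or about 23 mm, so it is past the 19 mm peak. Next I push it home with shut fingers. On top of the home knob the TCP reads about 67.

```bash
python3 - <<'E'
from h import *
x,y=493.8,125.5
arm.movel([x,y,112],max_speed=120)
w=arm.snapshot('scene')
arm.grab(20)
g=arm.movel([x,y,95],max_speed=60,guard=15);s=arm.observe();print(g,s['clock'],s['position'],s['contact_force'])
for z in (80,70,63):
    g=arm.movel([x,y,z],max_speed=30,guard=20);s=arm.observe();print(g,s['clock'],s['position'],s['contact_force'])
    if g: break
arm.movel([x,y,130],max_speed=120)
s=arm.observe();print(s['clock'],s['position'],s['contact_force'],s['finger_gap'])
z=arm.snapshot('scene')
f=lambda a:cv2.resize(np.clip((a[:,:,::-1]/255.)**.5*255,0,255).astype('uint8'),(400,400),interpolation=cv2.INTER_CUBIC)
cv2.imwrite('pics/c6.png',np.hstack([f(w[140:240,210:310]),f(z[140:240,210:310])]))
E
```

```text
False 13.9083 [493.06463682 125.4149596   94.03711057] [ 0.38257404  0.39909148 -0.05753331]
False 14.5583 [493.43392926 125.43998894  79.55093983] [0.44393657 0.50790719 0.16540917]
False 15.0417 [493.43661901 125.47008067  69.55384725] [ 0.70696131  0.46571304 -0.01609478]
True 15.2917 [494.4771153  125.5829405   67.20343752] [-1.6902584   0.04685708  5.92297785]
15.975 [493.46438772 125.45064982 129.2990406 ] [ 0.05040773 -1.50677768 -0.56426592] -0.02382547166842249
```

View pics/c6.png

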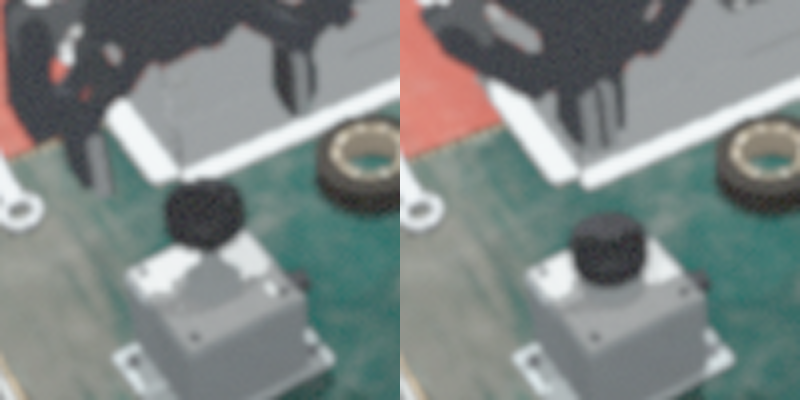

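```bash
python3 - <<'E'
from h import *
a=cv2.imread('pics/c3.png');b=cv2.imread('pics/c6.png')
A=a[:,400:][205:320,130:280];B=b[:,400:]
r=cv2.matchTemplate(B,A,cv2.TM_CCOEFF_NORMED);print(cv2.minMaxLoc(r),'expected (130,205)')
s0=cv2.imread('pics/scene0.png');s=arm.snapshot('scene')[:,:,::-1].copy()
for n,(x0,y0,x1,y1) in dict(mush=(248,190,276,216),slim=(290,255,318,285),tee=(332,164,370,190)).items():
    T=s0[y0:y1,x0:x1];W=s[y0-8:y1+8,x0-8:x1+8];print(n,cv2.minMaxLoc(cv2.matchTemplate(W,T,cv2.TM_CCOEFF_NORMED))[1::2],'expected (8,8)')
o=arm.observe();print(o['clock'],o['contact_force'])
E
```

```text
(-0.4527597725391388, 0.9935871362686157, (101, 123), (130, 206)) expected (130,205)
mush (0.9463753700256348, (8, 8)) expected (8,8)
slim (0.9997188448905945, (8, 8)) expected (8,8)
tee (0.9997780919075012, (8, 8)) expected (8,8)
16.075 [ 0.91953009 -0.12543596 -0.49494752]
```

All three knobs are where they started, to within a pixel (about 2.5 mm per pixel or better), and the robot is clear. I hand in.

```bash
python3 - <<'E'
from rig import arm
print(arm.close_job())
E
```

```text
the job is handed in; nothing more can be done
None
```

I pulled the mushroom knob out to its detent, let it stand by itself, then pushed it home and handed the job in at about 16 s of the 38 s. The interface gives no verdict.

- **First grasp failed:** the fingers shut on top of the knob with about 4 N and a gap near zero. Both the scene and wrist views showed the real fingertips about 26–29 mm behind the reported TCP, which disagrees with the stated tool frame. I went about 29 mm lower and gripped the head properly, with a gap of 36 mm.
- **Pull:** I raised the gripper 25 mm and opened it. The knob stood free with the fingers well clear for over 0.4 s. The scene view puts it about 23 mm out, past the 19 mm peak.
- **Push home:** with the fingers shut I pushed down until the 20 N guard stopped the arm. The TCP then read 67.2 mm, against 67.3 mm when the fingers stood on the home knob earlier.
- **Last checks:** image matching put the mushroom back at its starting pixel position, and the T-handle and slim knob had not moved. That is good to about one pixel (2.5 mm). The gripper was clear above everything, with only about 1 N of sensor noise.

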